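Set up the splash shield on its kickstand and hold it

ROBOT

A 6-joint arm with a two-finger parallel gripper is mounted at the origin on the work surface. World frame = base frame: x ahead of the robot, y to its left, z up, the work surface at z = 0. Lengths are in m, angles in rad, forces in N, time in s.
With the tool pointing down it reaches from about 0.25 to 0.8 m from the base axis. Payload 3.9 kg.
Tool frame: the origin (TCP) lies on the mounting face of the last link; the fingertips stand 173 mm ahead of it and the grasp point (between the pads) lies 155 mm ahead of it; z points along the fingers, x is the direction in which the jaws open and shut, and the axes are right-handed (so a half turn about z gives the same grasp; the last joint's range is limited). The gripper opens to 85 mm and grips with 20 to 120 N. Pads are 22 mm wide; open, the fingers measure 114 mm over their backs; the gripper's body (76 mm by 85 mm) begins 54 mm behind the grasp point. The pads swing forward as they close: fully open they stand 13 mm farther back than shut.
Start: joints at [-1.178, 0.26, -0.138, 1.173, 0, 1.571], TCP at [0.201, -0.485, 0.405] pointing down, gripper open.
Joint ranges: [-2.78, 2.78], [-0.83, 1.72], [-1.28, 1.37], [-1.9, 2.12], [-1.57, 1.48], [-3.14, 3.14]. Speed limits (rad/s): [2.57, 2.57, 3.14, 3.14, 3.14, 3.14].

INTERFACE

Orientations are given as a unit quaternion [x, y, z, w].
In Python, from plant import bot gives the robot as it stands.
- The arm moves only by the shell command python3 -m handwheel 'ROWS' [FORCE]. ROWS is JSON, a list of rows, each an object with "twist": the turn, a rotation vector about the tool's x, y, z in rad, a list of three; "travel": the shift along the tool's x, y, z in mm, a list of three; "jaw": the finger opening in mm, from 0 to 85.4. A call has 1 to 10 rows; each row is the pose to reach, as a shift and turn from the pose commanded when the call began, along the tool's axes at that moment; what a row does not reach only later rows make up. A row lasts 1/12 s, in which the tool goes at most 41.7 mm and 7.16 degrees, less where a joint would pass 70% of its speed; a pose out of reach is approached as far as the arm can. A call with a gripper value outside its range is refused whole. The fingers move at their own pace and stop on an object; FORCE is the grip in N (left out, the last holds). Time passes only in rows, so rows that repeat a pose let the fingers close. It gives the time, the measured TCP pose, the force and the opening at its end, in the units of the state.
- bot.sense(): the state, without advancing time (a new reading comes with each control period).
- bot.camera(name): name is "scene" or "top"; returns the picture (420x560x3 uint8, red, green, blue); there is no depth.
- bot.camera_info(name): a dict with "K" (3x3 intrinsics, pixels), "R" (3x3) and "t" (3): a world point X has camera coordinates R X + t. Camera axes: x right, y down, z forward; pixel columns grow to the right and rows downward; lengths in m; the calibration is good to about 2 mm. A picture is of the moment at which its call begins. camera_info takes no time and is no camera call.
- bot.sign_off(): hands the job in, once; it reports no verdict.
The state is a dict: "t": time; "joint_pos": joint angles; "joint_velocities": joint speeds; "joint_efforts": joint torques, N m; "tcp_pos": TCP position; "tcp_rot": TCP orientation; "wrist_force": force on the tool from outside, world axes, zero at the start; "torque": the same for the moment, N m; "width": finger opening in m.
Only numpy, scipy, OpenCV 4.12 (cv2) and the standard library are available. Lean on these libraries where they do the work, as an engineer would, in place of code of your own. Each camera call takes 0.05 s, during which the arm holds its last target.

TASK

Set up the bench splash shield in front of the stirrer: pull its leaning frame down towards you by the top bar onto its rests, flip the kickstand on its side right over centre until it snaps fully out, then raise the frame again until the kickstand stands on its landing plate. Upright it would tip forward again by itself, so finish while still holding it: keep pushing the frame back against its kickstand, upright, with the fingers on the frame. Leave the other things on the bench where they are.

Things in the scene. Friction and masses are not known exactly. Their poses are not given: they have to be found in the camera images.
- base: Grey base plate of the splash shield, fixed, 165 x 200 x 8 mm. Origin on the bench below the middle of the frame's hinge line, which is 28 mm up and runs along y; x points to the back, away from the operator (the frame is lowered towards -x). Two rests 78 mm high at x -120, y +-78 mm. Landing plate for the kickstand's foot, 6 mm thick: x 10 to 120, y -165 to -115 mm.
- tilt (a joint): Tilt of the frame about its hinge line, rad: 0 upright, positive lowered towards the base's -x; from -0.18 (leaning back on its stop, the start) to 1.1 (on its rests). Nearly no friction; front ballast makes it balance near -0.07: behind that it falls back, ahead of it forward onto the rests. With the kickstand out it cannot go back past 0.
- handle (a point): Middle of the frame's top bar: round, 14 mm diameter, parallel to the hinge and 225 mm from it, 144 mm free between the side posts, with a 62 mm gap below it to the cross rail. Axes as the frame's: z from hinge to bar, y along the bar. The bar can turn in a grip.
- flip (a joint): Kickstand angle on the frame, rad: 0 folded up along the side post, 2.565 fully out (down and back); it swings from the frame's z direction over to the back. A spring holds it at both ends (0.08 N m at the folded end); past its centre, about 1.2, it snaps out by itself. Only with the frame lowered can it swing fully out; otherwise the landing plate blocks it.
- hub (a point): Pivot of the kickstand, on a stub on the frame's -y side: 95 mm from the hinge line along the frame, at y = -140 mm of the base. Free gap between kickstand and side post 51 mm.
- leg_tip (a point): Centre of the kickstand's rubber foot (16 mm thick, 30 mm wide along y), 130 mm from the hub; the kickstand is a flat steel bar 12 mm by 10 mm (10 mm along the hinge direction).
- leg: The kickstand: flat steel bar with a hub disc of 30 mm diameter at one end and a rubber foot at the other. Origin at the hub pivot; its z axis points along the bar to the foot, 130 mm away. About 45 g.
- shield: The tilting frame, about 0.7 kg: two side posts 12 mm square, 225 mm long, at y +-78 mm; clear panel and cross rail between them up to 163 mm; steel ballast bar across the front (x -23 to -5, z 132 to 158 mm); round bar at the top. Origin mid hinge line; z along the posts to the top bar, y along the hinge, x to the back.
- dish_a: Bystander, not to be disturbed: closed petri dish, 92 mm diameter, 17 mm high, left of the base. Origin at its underside.
- dish_b: Bystander, not to be disturbed: closed petri dish, 92 mm diameter, 17 mm high, right of the kickstand. Origin at its underside.
- dish_c: Bystander, not to be disturbed: closed petri dish, 92 mm diameter, 17 mm high, at the left front. Origin at its underside.
- tip_box: Bystander, not to be disturbed: green box of pipette tips with a clear cover, 124 x 89 x 90 mm. Origin at its underside.
- timer: Bystander, not to be disturbed: sand timer with blue end discs, 52 mm diameter, 100 mm high. Origin at its underside.
- wash: Bystander, not to be disturbed: white wash bottle, 60 mm diameter, 150 mm high. Origin at its underside.
- marker: Bystander, not to be disturbed: black marker pen, 130 mm long, 16 mm thick. Origin at its underside.

How it is judged:
On the way, in this order (a step that is already met when the one before it is completed fails the run):
1. the frame is lowered onto its rests (value of joint tilt above 1.04 rad), for 0.1 s.
2. the kickstand is flipped fully out (value of joint flip above 2.45 rad), for 0.2 s.
3. the frame is raised upright on its kickstand (value of joint tilt below 0.06 rad and value of joint flip above 2.45 rad), for 0.2 s.
At the end, for the whole second after the job is handed in: The frame is upright (tilt -0.08 to 0.06 rad), the kickstand fully out (above 2.45 rad) and pressed on its landing plate with more than 1 N, the fingers push on the frame with more than 1 N, all through the last second; bystanders within 30 mm of their places (all of step 3 and value of joint tilt above -0.08 rad and contact force between the fingers and shield above 1 N and contact force between leg and base above 1 N); the arm keeps its last pose, push and grip.
It fails at once if a bystander is pushed more than 30 mm (distance of any of dish_a, dish_b, dish_c, tip_box, timer, wash, marker from where it was at the start of the episode above 0.03 m).
It also fails if it takes over 72 s, if anything falls off the work surface, if the arm or the gripper's body presses on something with over 40 N, if the wrist force passes 120 N, or if a joint passes its speed limit or range.

## Working session

There is one attempt and no reset: what is moved stays moved. The work goes in short steps, Python scripts to look and compute and a shell command to move; the robot and the scene stay as the last step left them, time stands still between calls to the robot, and variables do not carry over. Pictures are saved under pics/ and viewed, and the job is handed in when it is done.

```bash
ls; mkdir -p pics
python3 - <<'E'
from plant import bot
import cv2,numpy as np
for n in("scene","top"):
    im=bot.camera(n); cv2.imwrite(f"pics/{n}0.png",im[:,:,::-1]); i=bot.camera_info(n); print(n,np.round(i["K"],1).tolist(),np.round(i["R"],3).tolist(),np.round(i["t"],3).tolist())
s=bot.sense()
for k in s: print(k,s[k])
E
```

```text
pics
scene [[464.3, 0.0, 276.4], [0.0, 464.3, 211.8], [0.0, 0.0, 1.0]] [[-0.023, 1.0, -0.001], [0.861, 0.02, -0.508], [-0.508, -0.012, -0.861]] [0.045, -0.394, 1.531]
top [[409.1, 0.0, 286.3], [0.0, 409.1, 207.3], [0.0, 0.0, 1.0]] [[0.015, -1.0, -0.007], [-1.0, -0.015, -0.024], [0.023, 0.008, -1.0]] [-0.015, 0.548, 1.29]
t 0.1
joint_pos [-1.17798836e+00  2.60629443e-01 -1.39225773e-01  1.17272655e+00
  2.67645352e-06  1.57082484e+00]
joint_velocities [-7.61849024e-04 -7.07417539e-05  4.63436576e-03 -7.65265703e-04
 -3.41582478e-04  1.58079762e-03]
joint_efforts [-2.39424240e-03 -4.06508017e+01  2.54528368e+01  1.00614017e-02
 -2.69004113e-04 -9.40183099e-06]
tcp_pos [ 0.20084473 -0.48473175  0.40394746]
tcp_rot [ 8.31491605e-01 -5.55536600e-01 -7.41559841e-04 -4.97030157e-04]
wrist_force [ 0.05424881  0.00463651 -0.15969548]
torque [0.07381418 0.04298995 0.05157883]
width 0.08518662308537325
```

View pics/scene0.png

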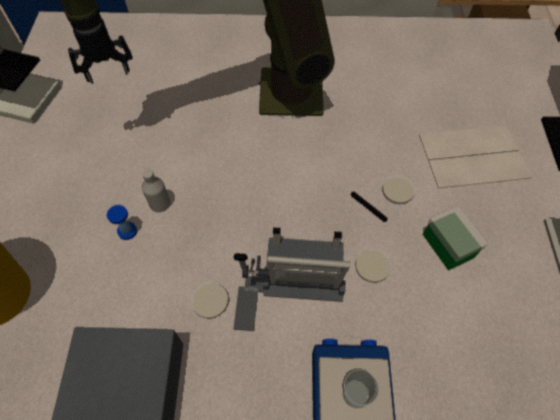

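View pics/top0.png

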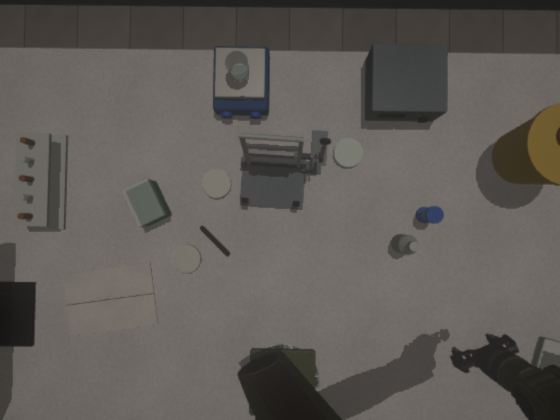

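The scene picture shows the shield near (305,268), with its base edges at (270,238)–(345,298) and the kickstand on the left near (250,270). The top view has it at about (273,170), with its landing plate at (318,150). I'll enlarge both.

Run:
```python
import cv2
a=cv2.imread("pics/scene0.png");b=cv2.imread("pics/top0.png")
def en(i,x,y,w,h,n):
    c=cv2.resize(i[y:y+h,x:x+w],None,fx=5,fy=5,interpolation=cv2.INTER_CUBIC)
    c=cv2.convertScaleAbs(c,alpha=1.6,beta=10)
    for k in range(0,w,20):
        cv2.putText(c,str(x+k),(k*5,10),0,.35,(0,0,255),1);cv2.line(c,(k*5,12),(k*5,18),(0,0,255),1)
    for k in range(0,h,20):
        cv2.putText(c,str(y+k),(0,k*5+4),0,.35,(0,0,255),1);cv2.line(c,(25,k*5),(32,k*5),(0,0,255),1)
    cv2.imwrite(n,c)
en(a,225,215,150,120,"pics/s0c.png");en(b,225,120,150,100,"pics/t0c.png")
```

```text
(no output)
```

View pics/s0c.png

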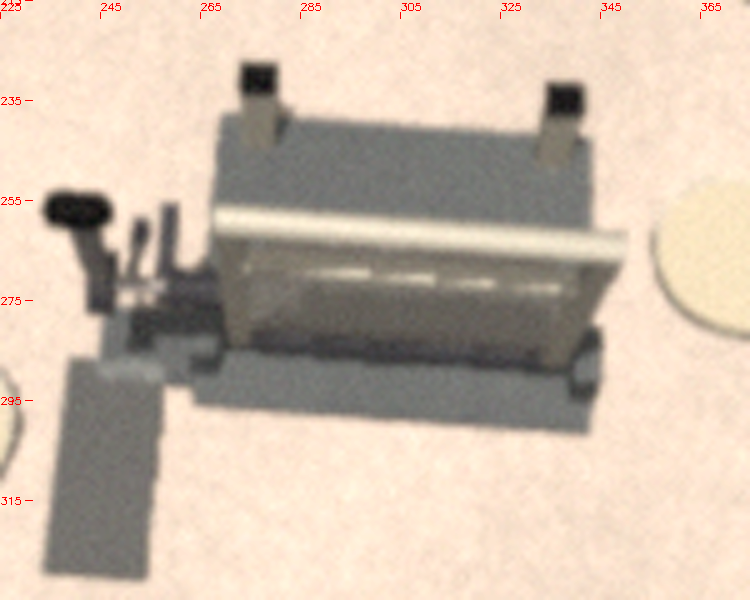

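View pics/t0c.png

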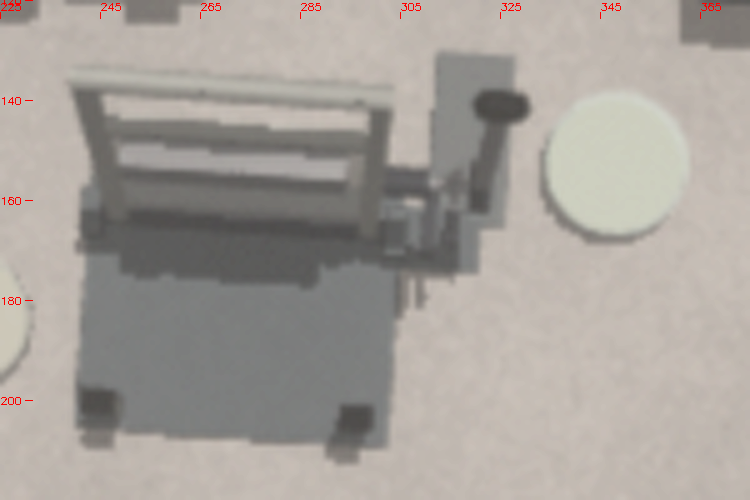

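```bash
cat > h.py <<'E'
import numpy as np
from plant import bot
from scipy.optimize import least_squares
from scipy.spatial.transform import Rotation as Ro
CI={n:bot.camera_info(n) for n in("scene","top")}
def proj(n,X):
    c=CI[n];p=np.asarray(c["R"])@X+np.asarray(c["t"]);p=np.asarray(c["K"])@p;return p[:2]/p[2]
def fr(tilt,y,r,xo=0): # frame point (xo,y,r) in base coords
    return np.array([-r*np.sin(tilt)+xo*np.cos(tilt),y,.028+r*np.cos(tilt)+xo*np.sin(tilt)])
def W(p,B):
    x,y,a=p[:3];c,s=np.cos(a),np.sin(a)
    return np.array([x+c*B[0]-s*B[1],y+s*B[0]+c*B[1],B[2]])
E
python3 - <<'E'
from h import *
t=-.18
obs=[("scene",(276.6,231),(-.12,-.078,.078)),("scene",(338,235),(-.12,.078,.078)),
("top",(244.4,200.4),(-.12,.078,.078)),("top",(296.2,203.6),(-.12,-.078,.078)),
("top",(312.2,130),(.12,-.115,.006)),("top",(328,131.4),(.12,-.165,.006)),
("scene",(233.4,329.6),(.12,-.165,.006)),("scene",(254.6,331),(.12,-.115,.006)),
("scene",(240.6,257),fr(t,-.14,.225)),("top",(325.2,141.4),fr(t,-.14,.225)),
("scene",(268,259),fr(t,-.084,.225)),("scene",(350.4,264),fr(t,.084,.225)),
("top",(239,135.6),fr(t,.084,.225)),("top",(303.4,139.4),fr(t,-.084,.225))]
f=lambda p:np.concatenate([proj(n,W(p,np.array(B)))-np.array(o) for n,o,B in obs])
r=least_squares(f,[.6,0,0],loss="soft_l1");print(r.x);print(np.round(f(r.x).reshape(-1,2),1))
for nm,B in(("handle",fr(t,0,.225)),("hub",fr(t,-.14,.095)),("foot",fr(t,-.14,.225)),("lowered bar",fr(1.1,0,.225)),("low hub",fr(1.1,-.14,.095)),("low foot folded",fr(1.1,-.14,.225)),("upbar",fr(0,0,.225))): print(nm,np.round(W(r.x,B),4))
s=bot.sense();print(Ro.from_quat(s["tcp_rot"]).as_matrix().round(3))
# dishes
for n,px in(("top",(348,153)),("scene",(210,300)),("top",(217,184)),("scene",(373,266)),("top",(187,258)),("scene",(398,190))):
    c=CI[n];R,tt,K=map(np.asarray,(c["R"],c["t"],c["K"]));d=R.T@np.linalg.inv(K)@[*px,1];o=-R.T@tt;print(n,px,np.round(o+d*(.012-o[2])/d[2],3))
E
```

```text
[ 0.68238574  0.0383173  -0.04858882]
[[-0.7 -1. ]
 [-0.6 -1.1]
 [-1.2 -0.4]
 [-1.1 -0.3]
 [-1.1 -0.4]
 [-1.2 -0.9]
 [-0.5 -0.6]
 [-1.2 -0.6]
 [-0.6  0. ]
 [-1.3 -0.7]
 [-0.9 -0.2]
 [-1.   0.2]
 [-1.5 -0.3]
 [-1.1 -0. ]]
handle [0.7226 0.0364 0.2494]
hub [ 0.6926 -0.1023  0.1215]
foot [ 0.7158 -0.1035  0.2494]
lowered bar [0.4821 0.0481 0.1301]
low hub [ 0.591  -0.0974  0.0711]
low foot folded [ 0.4753 -0.0918  0.1301]
upbar [0.6824 0.0383 0.253 ]
[[ 0.383 -0.924 -0.001]
 [-0.924 -0.383  0.002]
 [-0.002 -0.    -1.   ]]
top (348, 153) [ 0.722 -0.2    0.012]
scene (210, 300) [ 0.725 -0.194  0.012]
top (217, 184) [0.618 0.213 0.012]
scene (373, 266) [0.623 0.219 0.012]
top (187, 258) [0.383 0.304 0.012]
scene (398, 190) [0.386 0.31  0.012]
```

```bash
cat >> h.py <<'E'
P=np.array([0.6824,0.0383,-0.0486])
def Rdown(jaw="x",pitch=0.):
    """tool pointing down; jaw along base x or y; pitch>0 leans fingers towards +x (base)"""
    a=P[2]; ex=np.array([np.cos(a),np.sin(a),0]); ey=np.array([-np.sin(a),np.cos(a),0]); z=np.array([0,0,-1.])
    R=np.column_stack([ex,-ey,z]) if jaw=="x" else np.column_stack([ey,ex,z])
    return Ro.from_rotvec(-ey*pitch).as_matrix()@R
def delta(grasp,R,frm=None):
    s=bot.sense(); p0=np.array(s["tcp_pos"]);R0=Ro.from_quat(s["tcp_rot"]).as_matrix()
    if frm is not None: p0,R0=frm
    tcp=np.array(grasp)-R@[0,0,.155]
    return np.round(R0.T@(tcp-p0)*1000,1).tolist(),np.round(Ro.from_matrix(R0.T@R).as_rotvec(),3).tolist()
def state():
    s=bot.sense(); R=Ro.from_quat(s["tcp_rot"]).as_matrix()
    print("t",round(s["t"],2),"grasp",np.round(s["tcp_pos"]+R@[0,0,.155],4),"F",np.round(s["wrist_force"],1),"w",round(s["width"]*1000,1),"q",np.round(s["joint_pos"],2)); return s
E
python3 - <<'E'
from h import *
print(delta((.5,.04,.31),Rdown()),delta(W(P,fr(-.18,0,.225))+[0,0,.05],Rdown()))
E
```

```text
([-370.4, -477.2, -60.4], [-0.001, 0.002, -1.129]) ([-281.8, -681.5, -49.9], [-0.001, 0.002, -1.129])
```

```bash
python3 -m handwheel '[{"twist":[0,0,-0.3],"travel":[0,0,-60],"jaw":85},{"twist":[0,0,-1.129],"travel":[-370,-477,-60],"jaw":85},{"twist":[0,0,-1.129],"travel":[-370,-477,-60],"jaw":85},{"twist":[0,0,-1.129],"travel":[-370,-477,-60],"jaw":85},{"twist":[0,0,-1.129],"travel":[-370,-477,-60],"jaw":85},{"twist":[0,0,-1.129],"travel":[-370,-477,-60],"jaw":85},{"twist":[0,0,-1.129],"travel":[-370,-477,-60],"jaw":85},{"twist":[0,0,-1.129],"travel":[-370,-477,-60],"jaw":85},{"twist":[0,0,-1.129],"travel":[-370,-477,-60],"jaw":85},{"twist":[0,0,-1.129],"travel":[-370,-477,-60],"jaw":85}]' 40; python3 -m handwheel '[{"twist":[0,0,0],"travel":[0,0,0],"jaw":85}]'; python3 -c "
from h import *
state();print(delta((.5,.04,.31),Rdown()),delta(W(P,fr(-.18,0,.225))+[0,0,.05],Rdown()))"
```

```text
t: 0.93
tcp_pos: [0.3869, -0.1574, 0.4577]
tcp_rot: [1.0, -0.023, -0.0, -0.0]
wrist_force: [0.4, -0.3, 0.3]
width: 0.0848
t: 1.02
tcp_pos: [0.3892, -0.154, 0.4577]
tcp_rot: [1.0, -0.019, 0.001, -0.002]
wrist_force: [-0.2, -0.1, -0.2]
width: 0.0851
t 1.02 grasp [ 0.3894 -0.1535  0.3027] F [-0.2 -0.1 -0.2] w 85.1 q [-0.38  0.06 -0.25  1.26  0.    1.23]
([103.2, -198.2, -6.4], [-0.003, -0.002, 0.01]) ([325.8, -203.1, 4.6], [-0.003, -0.002, 0.01])
```

```bash
python3 -m handwheel '[{"twist":[0,0,0.01],"travel":[103,-198,-10],"jaw":85},{"twist":[0,0,0.01],"travel":[103,-198,-10],"jaw":85},{"twist":[0,0,0.01],"travel":[103,-198,-10],"jaw":85},{"twist":[0,0,0.01],"travel":[103,-198,-10],"jaw":85},{"twist":[0,0,0.01],"travel":[103,-198,-10],"jaw":85},{"twist":[0,0,0.01],"travel":[103,-198,-10],"jaw":85},{"twist":[0,0,0.01],"travel":[140,-203,-10],"jaw":85},{"twist":[0,0,0.01],"travel":[180,-203,-10],"jaw":85},{"twist":[0,0,0.01],"travel":[220,-203,-10],"jaw":85},{"twist":[0,0,0.01],"travel":[260,-203,-10],"jaw":85}]'; python3 -c "
from h import *
state();print(delta(W(P,fr(-.18,0,.225))+[0,0,.05],Rdown()))"
```

```text
t: 1.85
tcp_pos: [0.6576, 0.0304, 0.4673]
tcp_rot: [1.0, -0.029, -0.0, 0.0]
wrist_force: [1.0, -1.2, 0.7]
width: 0.0851
t 1.85 grasp [0.6575 0.0303 0.3123] F [ 1.  -1.2  0.7] w 85.1 q [ 0.05  0.49  0.38  1.46 -0.    1.68]
([64.5, -9.8, 12.9], [0.0, 0.001, -0.01])
```

```bash
python3 -m handwheel '[{"twist":[0,0,-0.008],"travel":[40,-7,5],"jaw":85},{"twist":[0,0,-0.008],"travel":[64,-8,13],"jaw":85},{"twist":[0,0,-0.008],"travel":[64,-8,13],"jaw":85},{"twist":[0,0,-0.008],"travel":[64,-8,13],"jaw":85}]'
python3 - <<'E'
from h import *
import cv2
state();print(delta(W(P,fr(-.18,0,.225)),Rdown()))
a=bot.camera("scene");cv2.imwrite("pics/s1.png",cv2.resize(a[170:320,200:400],None,fx=4,fy=4,interpolation=2)[:,:,::-1])
E
```

```text
t: 2.18
tcp_pos: [0.7217, 0.0342, 0.4513]
tcp_rot: [1.0, -0.026, -0.002, 0.0]
wrist_force: [-0.4, -0.0, 0.2]
width: 0.085
t 2.18 grasp [0.721  0.0341 0.2964] F [-0.4 -0.   0.2] w 85.0 q [ 0.05  0.63  0.59  1.53 -0.    1.67]
([1.0, -2.2, 47.0], [0.001, 0.005, -0.003])
```

View pics/s1.png

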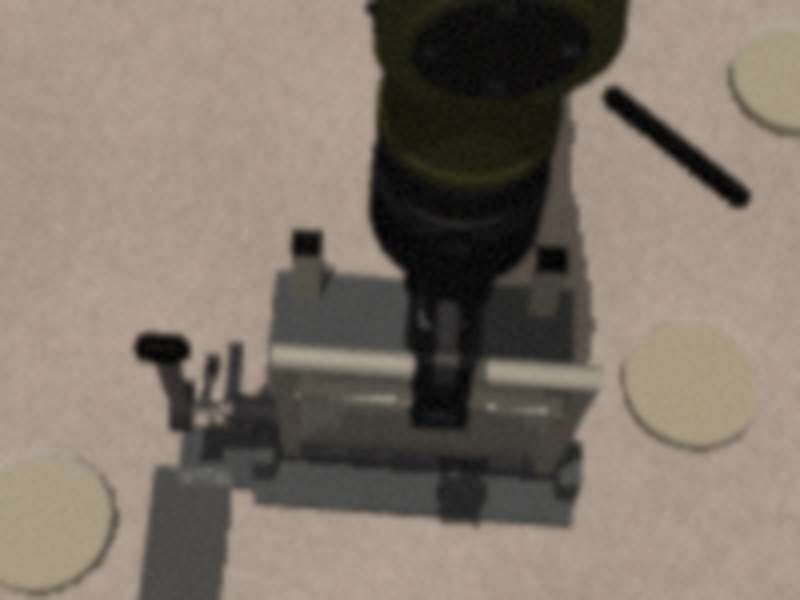

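The gripper stands above the middle of the bar: the fingers are at crop (440,400) and the bar runs from (275,358) to (600,378). I'll go down and close.

```bash
python3 -m handwheel '[{"twist":[0,0,0],"travel":[1,-1,25],"jaw":85},{"twist":[0,0,0],"travel":[1,-2,46],"jaw":85},{"twist":[0,0,0],"travel":[1,-2,46],"jaw":85},{"twist":[0,0,0],"travel":[1,-2,46],"jaw":5},{"twist":[0,0,0],"travel":[1,-2,46],"jaw":5},{"twist":[0,0,0],"travel":[1,-2,46],"jaw":5},{"twist":[0,0,0],"travel":[1,-2,46],"jaw":5},{"twist":[0,0,0],"travel":[1,-2,46],"jaw":5},{"twist":[0,0,0],"travel":[1,-2,46],"jaw":5},{"twist":[0,0,0],"travel":[1,-2,46],"jaw":5}]' 30; python3 -c "
from h import *
state()"
```

```text
t: 3.07
tcp_pos: [0.7221, 0.0367, 0.4098]
tcp_rot: [1.0, -0.026, 0.001, -0.0]
wrist_force: [1.6, 1.0, 3.7]
width: 0.013
t 3.07 grasp [0.7225 0.0367 0.2548] F [1.6 1.  3.7] w 13.0 q [ 0.05  0.62  0.47  1.41 -0.    1.67]
```

```bash
python3 -m handwheel '[{"twist":[0,0,0],"travel":[-15,0,-2],"jaw":5},{"twist":[0,0,0],"travel":[-29,0,-3.4],"jaw":5},{"twist":[0,0,0],"travel":[-46,0,-3.5],"jaw":5},{"twist":[0,0,0],"travel":[-62.7,0,-2.5],"jaw":5},{"twist":[0,0,0],"travel":[-79.5,0,0],"jaw":5},{"twist":[0,0,0],"travel":[-95.9,0,3.4],"jaw":5},{"twist":[0,0,0],"travel":[-112,0,8],"jaw":5},{"twist":[0,0,0],"travel":[-127.9,0,14.1],"jaw":5},{"twist":[0,0,0],"travel":[-127.9,0,14.1],"jaw":5}]'; python3 -c "
from h import *
state();print(W(P,fr(.4,0,.225)))"
```

```text
t: 3.82
tcp_pos: [0.5901, 0.0436, 0.3932]
tcp_rot: [1.0, -0.025, -0.004, -0.0]
wrist_force: [-3.9, 1.1, 2.0]
width: 0.0125
t 3.82 grasp [0.589  0.0437 0.2382] F [-3.9  1.1  2. ] w 12.5 q [0.07 0.38 0.01 1.21 0.   1.69]
[0.59488433 0.04255661 0.23523872]
```

```bash
python3 -m handwheel '[{"twist":[0,0,0],"travel":[-15.3,0,7.2],"jaw":5},{"twist":[0,0,0],"travel":[-30,0,15.4],"jaw":5},{"twist":[0,0,0],"travel":[-44,0,24.8],"jaw":5},{"twist":[0,0,0],"travel":[-57.3,0,35.2],"jaw":5},{"twist":[0,0,0],"travel":[-69.8,0,46.5],"jaw":5},{"twist":[0,0,0],"travel":[-81.4,0,58.8],"jaw":5},{"twist":[0,0,0],"travel":[-92,0,72],"jaw":5},{"twist":[0,0,0],"travel":[-102,0,86],"jaw":5},{"twist":[0,0,0],"travel":[-113,0,105],"jaw":5},{"twist":[0,0,0],"travel":[-113,0,107],"jaw":5}]';  python3 -m handwheel '[{"twist":[0,0,0],"travel":[0,0,0],"jaw":5},{"twist":[0,0,0],"travel":[0,0,2],"jaw":5}]'
python3 - <<'E'
from h import *
import cv2
state();print(W(P,fr(1.1,0,.225)))
a=bot.camera("scene");cv2.imwrite("pics/s2.png",cv2.resize(a[170:320,200:400],None,fx=4,fy=4,interpolation=2)[:,:,::-1])
E
```

```text
t: 4.65
tcp_pos: [0.482, 0.0493, 0.289]
tcp_rot: [1.0, -0.025, 0.003, -0.0]
wrist_force: [-2.4, 0.6, 20.3]
width: 0.0127
t: 4.82
tcp_pos: [0.4823, 0.0492, 0.2889]
tcp_rot: [1.0, -0.025, 0.002, -0.0]
wrist_force: [-9.3, -1.2, 37.9]
width: 0.0125
t 4.82 grasp [0.483  0.0493 0.1339] F [-9.3 -1.2 37.9] w 12.5 q [ 0.1   0.27 -0.44  0.85  0.    1.72]
[0.48211511 0.04804152 0.13005913]
```

View pics/s2.png

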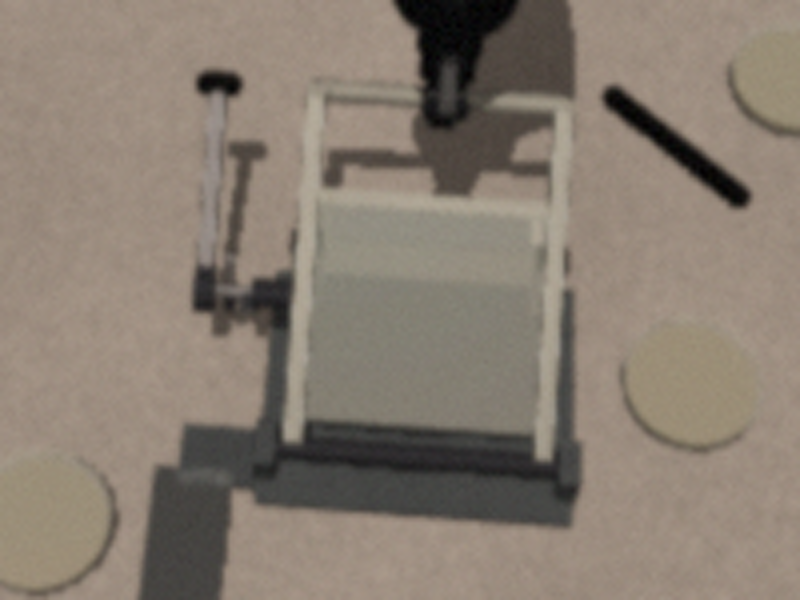

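The frame lies flat on its rests and presses back with 38 N. The kickstand foot is at crop (218,82). I'll release, lift and line up with the foot.

```bash
python3 -m handwheel '[{"twist":[0,0,0],"travel":[0,0,-4],"jaw":40},{"twist":[0,0,0],"travel":[0,0,-4],"jaw":40},{"twist":[0,0,0],"travel":[0,0,-4],"jaw":40},{"twist":[0,0,0],"travel":[0,0,-4],"jaw":40},{"twist":[0,0,0],"travel":[0,0,-40],"jaw":40},{"twist":[0,0,0],"travel":[0,0,-80],"jaw":60},{"twist":[0,0,0],"travel":[0,0,-110],"jaw":60},{"twist":[0,0,0],"travel":[0,0,-110],"jaw":60}]'
python3 - <<'E'
from h import *
import cv2
state()
F=W(P,fr(1.1,-.14,.225));print(F,proj("scene",F),proj("top",F))
print(delta(F+[0,0,.07],Rdown("y")),delta(F+[0,0,.07],Rdown("y")@np.diag([-1,-1,1.])))
b=bot.camera("top");cv2.imwrite("pics/t3.png",cv2.resize(b[130:250,220:370],None,fx=5,fy=5,interpolation=2)[:,:,::-1])
E
```

```text
t: 5.53
tcp_pos: [0.4831, 0.0492, 0.4013]
tcp_rot: [1.0, -0.026, 0.005, -0.001]
wrist_force: [1.2, 0.1, 0.4]
width: 0.0599
t 5.53 grasp [0.4847 0.0494 0.2463] F [1.2 0.1 0.4] w 59.9 q [ 0.1   0.19 -0.24  1.13 -0.    1.72]
[ 0.47531379 -0.09179318  0.13005913] [253.75147666 190.83805283] [315.21226262 232.09719028]
([-1.1, 141.3, 46.0], [0.007, -0.009, -1.573]) ([-1.1, 141.3, 46.0], [-0.009, -0.007, 1.568])
```

View pics/t3.png

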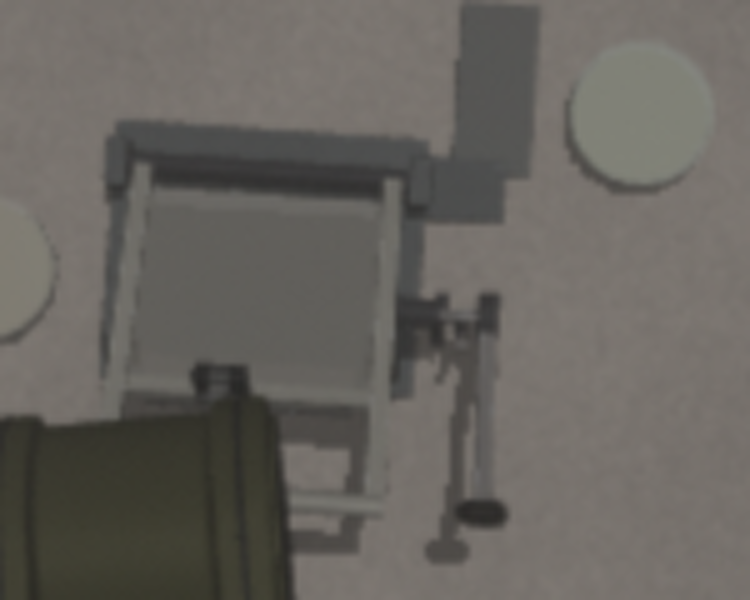

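The foot is at top pixel (316.4,232.2), against a predicted (315.2,232.1), so the model holds. I'll turn the jaws by 90° and move over it.

```bash
python3 -m handwheel '[{"twist":[0,0,-1.57],"travel":[-1,141,46],"jaw":60},{"twist":[0,0,-1.57],"travel":[-1,141,46],"jaw":60},{"twist":[0,0,-1.57],"travel":[-1,141,46],"jaw":60},{"twist":[0,0,-1.57],"travel":[-1,141,46],"jaw":60},{"twist":[0,0,-1.57],"travel":[-1,141,46],"jaw":60},{"twist":[0,0,-1.57],"travel":[-1,141,46],"jaw":60},{"twist":[0,0,-1.57],"travel":[-1,141,46],"jaw":60},{"twist":[0,0,-1.57],"travel":[-1,141,46],"jaw":60},{"twist":[0,0,-1.57],"travel":[-1,141,46],"jaw":60},{"twist":[0,0,-1.57],"travel":[-1,141,46],"jaw":60}]' 20; python3 -c "
from h import *
state();F=W(P,fr(1.1,-.14,.225));print(delta(F+[0,0,.07],Rdown('y')),delta(F,Rdown('y')))"
```

```text
t: 6.42
tcp_pos: [0.4722, -0.0917, 0.3478]
tcp_rot: [0.839, 0.544, -0.001, -0.001]
wrist_force: [-0.9, -0.5, -0.3]
width: 0.0602
t 6.42 grasp [ 0.4717 -0.0916  0.1928] F [-0.9 -0.5 -0.3] w 60.2 q [-0.19  0.22 -0.35  1.01  0.    0.23]
([1.2, 2.8, -7.3], [-0.004, 0.0, -0.371]) ([1.2, 3.1, 62.7], [-0.004, 0.0, -0.371])
```

```bash
python3 -m handwheel '[{"twist":[0,0,-0.37],"travel":[1,3,0],"jaw":60},{"twist":[0,0,-0.37],"travel":[1,3,0],"jaw":60},{"twist":[0,0,-0.37],"travel":[1,3,0],"jaw":60},{"twist":[0,0,-0.37],"travel":[1,3,0],"jaw":60},{"twist":[0,0,-0.37],"travel":[1,3,0],"jaw":60}]'
python3 - <<'E'
from h import *
import cv2
state();F=W(P,fr(1.1,-.14,.225));print(delta(F,Rdown('y')))
a=bot.camera("scene");cv2.imwrite("pics/s4.png",cv2.resize(a[170:290,200:360],None,fx=5,fy=5,interpolation=2)[:,:,::-1])
E
```

```text
t: 6.83
tcp_pos: [0.4756, -0.0919, 0.3483]
tcp_rot: [0.728, 0.686, -0.001, -0.001]
wrist_force: [-0.3, -0.4, -0.9]
width: 0.0602
t 6.83 grasp [ 0.4752 -0.0919  0.1933] F [-0.3 -0.4 -0.9] w 60.2 q [-0.19  0.23 -0.34  1.01 -0.   -0.13]
([0.1, -0.1, 63.2], [-0.003, -0.0, -0.01])
```

View pics/s4.png

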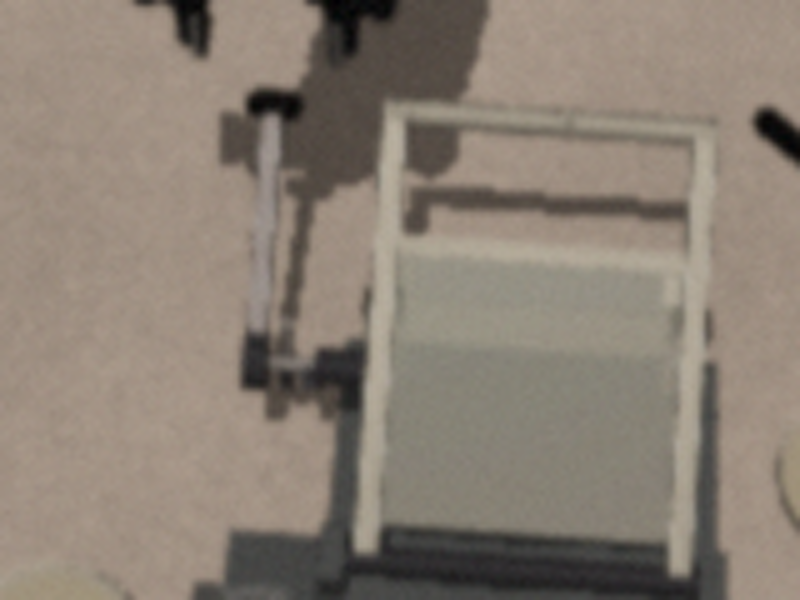

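The fingers straddle the foot, with tips near crop columns 195 and 345 and the foot at 273. I'll go down and grip it.

```bash
python3 -m handwheel '[{"twist":[0,0,0],"travel":[0,0,30],"jaw":60},{"twist":[0,0,0],"travel":[0,0,61],"jaw":60},{"twist":[0,0,0],"travel":[0,0,61],"jaw":60},{"twist":[0,0,0],"travel":[0,0,61],"jaw":22},{"twist":[0,0,0],"travel":[0,0,61],"jaw":22},{"twist":[0,0,0],"travel":[0,0,61],"jaw":22},{"twist":[0,0,0],"travel":[0,0,61],"jaw":22},{"twist":[0,0,0],"travel":[0,0,61],"jaw":22}]' 20
python3 - <<'E'
from h import *
state()
F=lambda f:fr(1.1,-.14,.095+.13*np.cos(f),.13*np.sin(f))
b0=F(0)
for f in np.arange(.15,1.9,.15): d=(F(f)-b0)*1000; print(round(f,2),"toolz",round(-d[2],1),"tool y",round(d[0],1))
print(Ro.from_quat(bot.sense()["tcp_rot"]).as_matrix().round(3))
E
```

```text
t: 7.55
tcp_pos: [0.4767, -0.0921, 0.29]
tcp_rot: [0.727, 0.687, 0.001, 0.001]
wrist_force: [0.0, 0.4, 2.8]
width: 0.028
t 7.55 grasp [ 0.4771 -0.0922  0.135 ] F [0.  0.4 2.8] w 28.0 q [-0.19  0.27 -0.44  0.86  0.   -0.13]
0.15 toolz -16.7 tool y 10.1
0.3 toolz -31.6 tool y 22.6
0.45 toolz -44.5 tool y 37.2
0.6 toolz -55.1 tool y 53.5
0.75 toolz -63.2 tool y 71.3
0.9 toolz -68.4 tool y 90.0
1.05 toolz -70.9 tool y 109.4
1.2 toolz -70.4 tool y 128.8
1.35 toolz -67.0 tool y 148.0
1.5 toolz -60.8 tool y 166.5
1.65 toolz -51.9 tool y 183.8
1.8 toolz -40.5 tool y 199.6
[[ 0.056  0.998  0.003]
 [ 0.998 -0.056 -0.   ]
 [-0.     0.003 -1.   ]]
```

```bash
python3 -m handwheel '[{"twist":[0,0,0],"travel":[0,10,-17],"jaw":22},{"twist":[0,0,0],"travel":[0,22.5,-32],"jaw":22},{"twist":[0,0,0],"travel":[0,37,-45],"jaw":22},{"twist":[0,0,0],"travel":[0,53.5,-55],"jaw":22},{"twist":[0,0,0],"travel":[0,71,-63],"jaw":22},{"twist":[0,0,0],"travel":[0,90,-68],"jaw":22},{"twist":[0,0,0],"travel":[0,109,-71],"jaw":22},{"twist":[0,0,0],"travel":[0,129,-70],"jaw":22},{"twist":[0,0,0],"travel":[0,148,-67],"jaw":22},{"twist":[0,0,0],"travel":[0,166,-61],"jaw":22}]'
python3 - <<'E'
from h import *
import cv2
state()
F=lambda f:fr(1.1,-.14,.095+.13*np.cos(f),.13*np.sin(f));print(W(P,F(1.5)))
a=bot.camera("scene");cv2.imwrite("pics/s5.png",cv2.resize(a[170:290,200:360],None,fx=5,fy=5,interpolation=2)[:,:,::-1])
E
```

```text
t: 8.38
tcp_pos: [0.6434, -0.1014, 0.3512]
tcp_rot: [0.727, 0.687, 0.001, 0.001]
wrist_force: [0.0, -0.1, -0.3]
width: 0.022
t 8.38 grasp [ 0.644  -0.1015  0.1962] F [ 0.  -0.1 -0.3] w 22.0 q [-0.16  0.5   0.09  1.16 -0.   -0.1 ]
[ 0.64159856 -0.09988099  0.19082956]
```

View pics/s5.png

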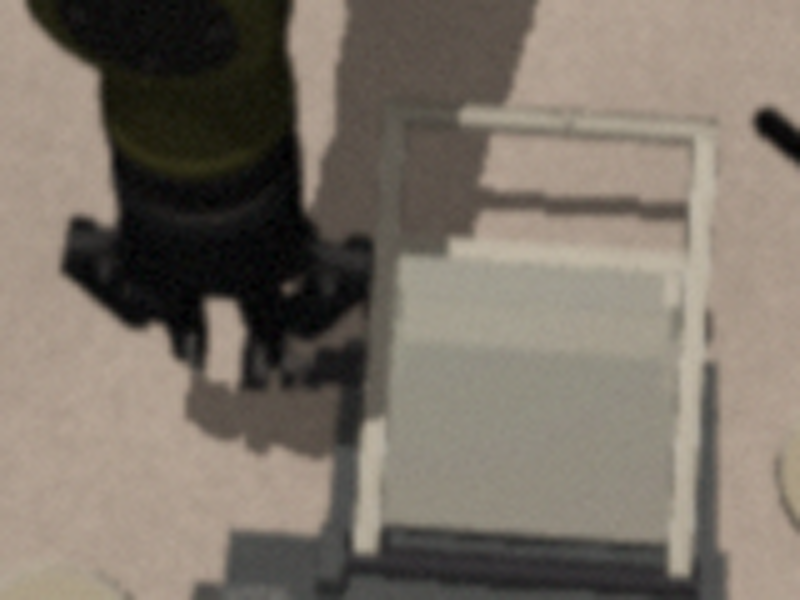

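The jaws are at 22 mm, so the foot slipped out. The leg can't be seen in this view, so I'll check from the top.

```bash
python3 -m handwheel '[{"twist":[0,0,0],"travel":[0,0,-60],"jaw":22},{"twist":[0,0,0],"travel":[0,0,-90],"jaw":22},{"twist":[0,0,0],"travel":[0,0,-90],"jaw":22}]'
python3 - <<'E'
from h import *
import cv2
state()
a=bot.camera("scene");b=bot.camera("top")
c=np.hstack([cv2.resize(a[150:320,210:360],(390,442),interpolation=2),cv2.resize(b[100:270,230:380],(390,442),interpolation=2)])
cv2.imwrite("pics/c6.png",c[:,:,::-1])
E
```

```text
t: 8.68
tcp_pos: [0.6425, -0.1014, 0.4472]
tcp_rot: [0.727, 0.687, 0.003, 0.004]
wrist_force: [1.2, -1.0, 1.4]
width: 0.0217
t 8.68 grasp [ 0.6441 -0.1017  0.2922] F [ 1.2 -1.   1.4] w 21.7 q [-0.16  0.47  0.29  1.38 -0.   -0.1 ]
```

View pics/c6.png

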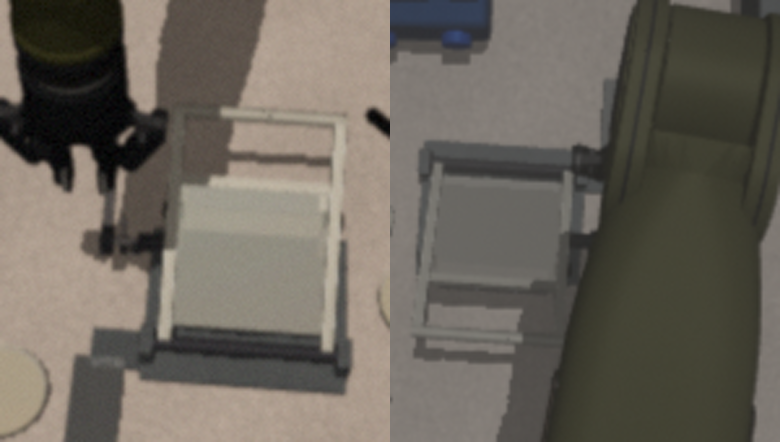

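The leg has sprung back to folded. The pads sit farther back when part open, so they probably caught only the edge of the foot. I'll regrip about 14 mm deeper with more force, and check partway.

```bash
python3 -m handwheel '[{"twist":[0,0,0],"travel":[0,-40,0],"jaw":60},{"twist":[0,0,0],"travel":[0,-80,0],"jaw":60},{"twist":[0,0,0],"travel":[0,-120,0],"jaw":60},{"twist":[0,0,0],"travel":[0,-167,20],"jaw":60},{"twist":[0,0,0],"travel":[0,-167,60],"jaw":60},{"twist":[0,0,0],"travel":[0,-167,95],"jaw":60},{"twist":[0,0,0],"travel":[0,-167,95],"jaw":60},{"twist":[0,0,0],"travel":[0,-167,95],"jaw":60}]' 60
python3 - <<'E'
from h import *
import cv2
state()
F=W(P,fr(1.1,-.14,.225));print(delta(F-[0,0,.012],Rdown('y')))
a=bot.camera("scene");b=bot.camera("top")
c=np.hstack([cv2.resize(a[150:320,210:360],(390,442),interpolation=2),cv2.resize(b[100:270,230:380],(390,442),interpolation=2)])
cv2.imwrite("pics/c7.png",c[:,:,::-1])
E
```

```text
t: 9.45
tcp_pos: [0.4733, -0.0917, 0.3431]
tcp_rot: [0.727, 0.687, -0.002, -0.002]
wrist_force: [0.3, 0.2, 0.3]
width: 0.0599
t 9.45 grasp [ 0.4725 -0.0915  0.1881] F [0.3 0.2 0.3] w 59.9 q [-0.19  0.23 -0.35  1.   -0.   -0.14]
([-0.0, 2.4, 70.0], [-0.006, -0.001, -0.007])
```

View pics/c7.png

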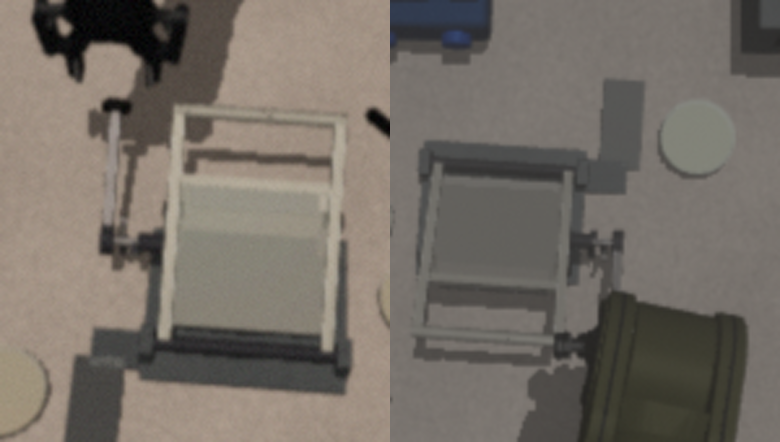

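```bash
python3 -m handwheel '[{"twist":[0,0,0],"travel":[0,2,35],"jaw":60},{"twist":[0,0,0],"travel":[0,2,70],"jaw":60},{"twist":[0,0,0],"travel":[0,2,70],"jaw":60},{"twist":[0,0,0],"travel":[0,2,70],"jaw":20},{"twist":[0,0,0],"travel":[0,2,70],"jaw":20},{"twist":[0,0,0],"travel":[0,2,70],"jaw":20},{"twist":[0,0,0],"travel":[0,2,70],"jaw":20},{"twist":[0,0,0],"travel":[0,2,70],"jaw":20}]' 60;  python3 -m handwheel '[{"twist":[0,0,0],"travel":[0,5,-9],"jaw":20},{"twist":[0,0,0],"travel":[0,10,-17],"jaw":20},{"twist":[0,0,0],"travel":[0,16,-25],"jaw":20},{"twist":[0,0,0],"travel":[0,22.5,-32],"jaw":20},{"twist":[0,0,0],"travel":[0,22.5,-32],"jaw":20}]'
python3 - <<'E'
from h import *
import cv2
state()
E
```

```text
t: 10.22
tcp_pos: [0.4786, -0.0923, 0.2771]
tcp_rot: [0.727, 0.687, 0.002, 0.002]
wrist_force: [0.3, 0.8, 6.7]
width: 0.0269
t: 10.63
tcp_pos: [0.5004, -0.0933, 0.3084]
tcp_rot: [0.726, 0.688, 0.001, 0.0]
wrist_force: [-7.0, 4.3, 5.9]
width: 0.0248
t 10.63 grasp [ 0.5006 -0.0932  0.1534] F [-7.   4.3  5.9] w 24.8 q [-0.18  0.29 -0.35  0.92  0.   -0.13]
```

```bash
python3 -m handwheel '[{"twist":[0,0,0],"travel":[0,-2,-2],"jaw":20},{"twist":[0,0,0],"travel":[0,6,-9],"jaw":20},{"twist":[0,0,0],"travel":[0,13,-15.5],"jaw":20},{"twist":[0,0,0],"travel":[0,21,-21],"jaw":20},{"twist":[0,0,0],"travel":[0,29.5,-26],"jaw":20},{"twist":[0,0,0],"travel":[0,29.5,-26],"jaw":20}]'
python3 - <<'E'
from h import *
state()
E
```

```text
t: 11.13
tcp_pos: [0.5304, -0.0953, 0.3335]
tcp_rot: [0.727, 0.687, 0.001, 0.001]
wrist_force: [1.0, 0.1, 0.5]
width: 0.0199
t 11.13 grasp [ 0.5308 -0.0954  0.1785] F [1.  0.1 0.5] w 19.9 q [-0.18  0.32 -0.24  1.   -0.   -0.12]
```

The foot is rounded and squeezes out of the pads. I'll grip the flat steel bar at r≈85 mm instead, leaning the tool's fingers back towards the robot as the leg rises so the foot stays clear of the fingers.

```bash
cat >> h.py <<'E'
def leg(f,r,tilt=1.1): return W(P,fr(tilt,-.14,.095+r*np.cos(f),r*np.sin(f)))
E
python3 - <<'E'
from h import *
import cv2
state();r=.085
print("above",delta(leg(0,r)+[0,0,.075],Rdown('y')),"at",delta(leg(0,r),Rdown('y')))
R0=Rdown('y');p0=leg(0,r)-R0@[0,0,.155]
for f in np.arange(.1,1.71,.1):
    print(round(f,1),delta(leg(f,r),Rdown('y',-.75*min(f,1.4)/1.4),(p0,R0)))
b=bot.camera("scene");cv2.imwrite("pics/s8.png",cv2.resize(b[170:290,200:360],None,fx=5,fy=5,interpolation=2)[:,:,::-1])
E
```

```text
t 11.13 grasp [ 0.5308 -0.0954  0.1785] F [1.  0.1 0.5] w 19.9 q [-0.18  0.32 -0.24  1.   -0.   -0.12]
above ([0.7, -15.0, -6.2], [0.003, 0.001, -0.007]) at ([0.7, -15.2, 68.8], [0.003, 0.001, -0.007])
0.1 ([-0.0, 12.5, -7.1], [0.054, -0.0, -0.0])
0.2 ([-0.0, 25.7, -13.4], [0.107, -0.0, -0.0])
0.3 ([0.0, 39.6, -18.7], [0.161, -0.0, -0.0])
0.4 ([-0.0, 54.0, -22.9], [0.214, -0.0, -0.0])
0.5 ([-0.0, 68.8, -26.1], [0.268, 0.0, -0.0])
0.6 ([0.0, 84.0, -28.1], [0.321, 0.0, -0.0])
0.7 ([-0.0, 99.4, -29.0], [0.375, 0.0, -0.0])
0.8 ([-0.0, 115.0, -28.6], [0.429, 0.0, -0.0])
0.9 ([0.0, 130.7, -27.1], [0.482, 0.0, 0.0])
1.0 ([0.0, 146.4, -24.3], [0.536, 0.0, -0.0])
1.1 ([0.0, 161.9, -20.3], [0.589, -0.0, 0.0])
1.2 ([-0.0, 177.2, -15.1], [0.643, 0.0, -0.0])
1.3 ([-0.0, 192.1, -8.7], [0.696, -0.0, -0.0])
1.4 ([-0.0, 206.5, -1.1], [0.75, 0.0, -0.0])
1.5 ([0.0, 214.5, 1.9], [0.75, 0.0, -0.0])
1.6 ([0.0, 222.2, 5.5], [0.75, 0.0, -0.0])
1.7 ([0.0, 229.4, 10.0], [0.75, 0.0, -0.0])
```

View pics/s8.png

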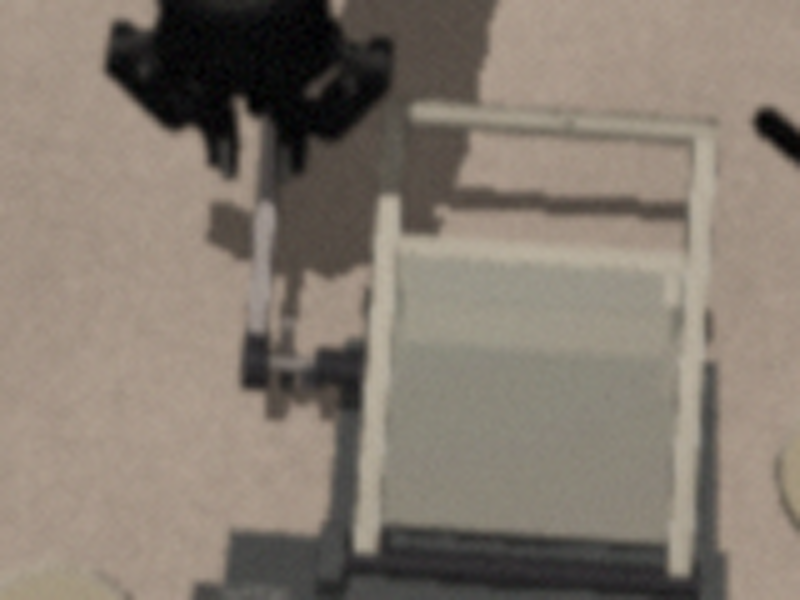

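```bash
python3 -m handwheel '[{"twist":[0,0,0],"travel":[1,-15,0],"jaw":40},{"twist":[0,0,0],"travel":[1,-15,0],"jaw":40},{"twist":[0,0,0],"travel":[1,-15,35],"jaw":40},{"twist":[0,0,0],"travel":[1,-15,70],"jaw":40},{"twist":[0,0,0],"travel":[1,-15,70],"jaw":2},{"twist":[0,0,0],"travel":[1,-15,70],"jaw":2},{"twist":[0,0,0],"travel":[1,-15,70],"jaw":2},{"twist":[0,0,0],"travel":[1,-15,70],"jaw":2},{"twist":[0,0,0],"travel":[1,-15,70],"jaw":2},{"twist":[0,0,0],"travel":[1,-15,70],"jaw":2}]' 30
python3 - <<'E'
from h import *
import cv2
state();print(leg(0,.085))
E
```

```text
t: 12.02
tcp_pos: [0.5135, -0.0936, 0.2633]
tcp_rot: [0.727, 0.687, -0.001, 0.0]
wrist_force: [-4.4, -3.8, -2.2]
width: 0.0095
t 12.02 grasp [ 0.5134 -0.0938  0.1083] F [-4.4 -3.8 -2.2] w 9.5 q [-0.18  0.36 -0.39  0.82 -0.   -0.12]
[ 0.51537077 -0.09374148  0.1096473 ]
```

Gripped at 9.5 mm, which matches the 10 mm bar. Now I'll raise it along the arc.

```bash
python3 -m handwheel '[{"twist":[0.027,0,0],"travel":[0,6.2,-3.6],"jaw":2},{"twist":[0.054,0,0],"travel":[0,12.5,-7],"jaw":2},{"twist":[0.08,0,0],"travel":[0,19,-10.3],"jaw":2},{"twist":[0.107,0,0],"travel":[0,25.7,-13.4],"jaw":2},{"twist":[0.134,0,0],"travel":[0,32.6,-16.1],"jaw":2},{"twist":[0.161,0,0],"travel":[0,39.6,-18.7],"jaw":2},{"twist":[0.187,0,0],"travel":[0,46.7,-20.9],"jaw":2},{"twist":[0.214,0,0],"travel":[0,54,-22.9],"jaw":2}]'
python3 - <<'E'
from h import *
state();print(leg(.4,.085))
print(delta(leg(.6,.085),Rdown('y',-.321)))
E
```

```text
t: 12.68
tcp_pos: [0.5676, -0.0966, 0.2862]
tcp_rot: [0.722, 0.683, -0.075, -0.078]
wrist_force: [-5.0, -3.6, -2.2]
width: 0.0098
t 12.68 grasp [ 0.5342 -0.095   0.1349] F [-5.  -3.6 -2.2] w 9.8 q [-0.16  0.51 -0.08  1.2  -0.02 -0.1 ]
[ 0.5363401  -0.09476139  0.13610322]
([0.6, 29.5, -13.2], [0.104, -0.001, -0.007])
```

Run:
```python
from h import *
r=.085;R0=Rdown('y',-.214);p0=leg(.4,r)-R0@[0,0,.155]
for f in np.arange(.5,1.41,.1):
    print(round(f,1),delta(leg(f,r),Rdown('y',-.75*f/1.4),(p0,R0)))
```

```text
0.5 ([-0.0, 13.9, -6.2], [0.054, 0.0, 0.0])
0.6 ([0.0, 28.3, -11.4], [0.107, 0.0, -0.0])
0.7 ([-0.0, 43.2, -15.6], [0.161, 0.0, -0.0])
0.8 ([-0.0, 58.5, -18.6], [0.215, -0.0, -0.0])
0.9 ([0.0, 74.2, -20.4], [0.268, -0.0, 0.0])
1.0 ([0.0, 90.1, -21.0], [0.322, -0.0, -0.0])
1.1 ([0.0, 106.1, -20.4], [0.375, -0.0, 0.0])
1.2 ([-0.0, 122.1, -18.5], [0.429, 0.0, 0.0])
1.3 ([0.0, 138.0, -15.4], [0.482, 0.0, -0.0])
1.4 ([-0.0, 153.8, -11.0], [0.536, -0.0, -0.0])
```

```bash
python3 -m handwheel '[{"twist":[0.027,0,0],"travel":[0,7,-3.2],"jaw":2},{"twist":[0.054,0,0],"travel":[0,14,-6.2],"jaw":2},{"twist":[0.08,0,0],"travel":[0,21,-9],"jaw":2},{"twist":[0.107,0,0],"travel":[0,28.3,-11.4],"jaw":2},{"twist":[0.134,0,0],"travel":[0,35.7,-13.6],"jaw":2},{"twist":[0.161,0,0],"travel":[0,43.2,-15.6],"jaw":2},{"twist":[0.19,0,0],"travel":[0,51,-17.3],"jaw":2},{"twist":[0.215,0,0],"travel":[0,58.5,-18.6],"jaw":2},{"twist":[0.24,0,0],"travel":[0,66.3,-19.6],"jaw":2},{"twist":[0.268,0,0],"travel":[0,74.2,-20.4],"jaw":2}]'
python3 - <<'E'
from h import *
import cv2
state();print(leg(.9,.085))
r=.085;R0=Rdown('y',-.482);p0=leg(.9,r)-R0@[0,0,.155]
for f in np.arange(1,1.71,.1):
    print(round(f,1),delta(leg(f,r),Rdown('y',-.75*min(f,1.4)/1.4),(p0,R0)))
b=bot.camera("scene");cv2.imwrite("pics/s9.png",cv2.resize(b[170:290,200:360],None,fx=5,fy=5,interpolation=2)[:,:,::-1])
E
```

```text
t: 13.52
tcp_pos: [0.6447, -0.1009, 0.2908]
tcp_rot: [0.706, 0.667, -0.165, -0.174]
wrist_force: [-4.8, -3.5, -1.8]
width: 0.0097
t 13.52 grasp [ 0.5727 -0.097   0.1536] F [-4.8 -3.5 -1.8] w 9.7 q [-0.15  0.78  0.38  1.65 -0.04 -0.08]
[ 0.57416699 -0.09660123  0.15439729]
1.0 ([0.0, 15.2, -4.8], [0.054, 0.0, 0.0])
1.1 ([-0.0, 30.8, -8.4], [0.107, 0.0, 0.0])
1.2 ([-0.0, 46.7, -10.9], [0.161, 0.0, -0.0])
1.3 ([-0.0, 62.9, -12.1], [0.214, 0.0, 0.0])
1.4 ([-0.0, 79.2, -12.1], [0.268, 0.0, -0.0])
1.5 ([0.0, 87.7, -13.2], [0.268, 0.0, -0.0])
1.6 ([0.0, 96.2, -13.5], [0.268, 0.0, -0.0])
1.7 ([0.0, 104.6, -12.9], [0.268, 0.0, -0.0])
```

View pics/s9.png

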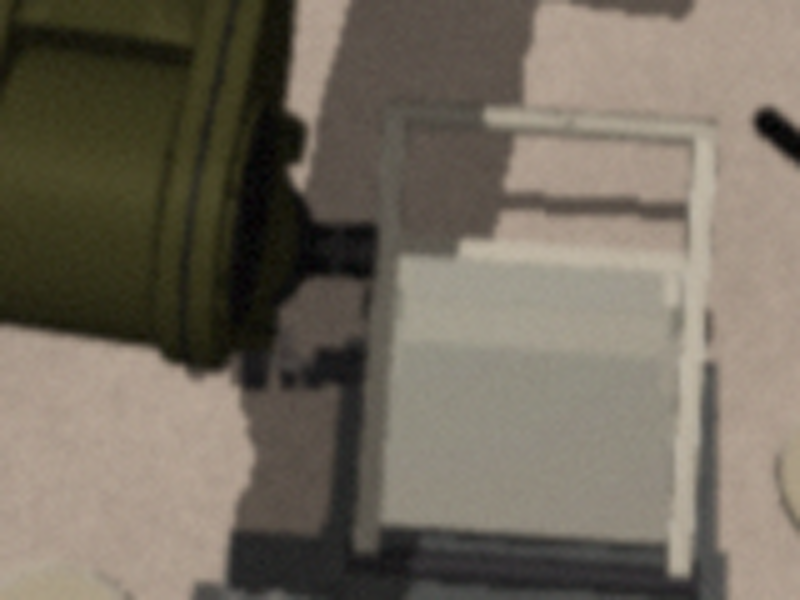

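The arm hides the leg, but the grip still reads 9.7 mm with steady forces. I'll continue over centre.

```bash
python3 -m handwheel '[{"twist":[0.027,0,0],"travel":[0,7.5,-2.5],"jaw":2},{"twist":[0.054,0,0],"travel":[0,15.2,-4.8],"jaw":2},{"twist":[0.08,0,0],"travel":[0,23,-6.7],"jaw":2},{"twist":[0.107,0,0],"travel":[0,30.8,-8.4],"jaw":2},{"twist":[0.134,0,0],"travel":[0,38.7,-9.8],"jaw":2},{"twist":[0.161,0,0],"travel":[0,46.7,-10.9],"jaw":2},{"twist":[0.187,0,0],"travel":[0,54.8,-11.6],"jaw":2},{"twist":[0.214,0,0],"travel":[0,62.9,-12.1],"jaw":2},{"twist":[0.24,0,0],"travel":[0,71,-12.2],"jaw":2},{"twist":[0.268,0,0],"travel":[0,79.2,-12.1],"jaw":2}]'
python3 - <<'E'
from h import *
state();print(leg(1.4,.085))
E
```

```text
t: 14.4
tcp_pos: [0.7122, -0.1041, 0.2645]
tcp_rot: [0.679, 0.642, -0.245, -0.257]
wrist_force: [11.4, -5.9, 34.7]
width: 0.0096
t 14.4 grasp [ 0.6095 -0.0989  0.1485] F [11.4 -5.9 34.7] w 9.6 q [-0.13  1.1   0.93  2.12 -0.06 -0.06]
[ 0.6161235  -0.09864192  0.15229523]
```

φ is about 1.33, past centre, and joint 4 is at its limit. I'll release so the leg snaps out.

```bash
python3 -m handwheel '[{"twist":[0,0,0],"travel":[0,-4,-6],"jaw":45},{"twist":[0,0,0],"travel":[0,-4,-6],"jaw":45},{"twist":[0,0,0],"travel":[0,-4,-6],"jaw":45},{"twist":[0,0,0],"travel":[0,-4,-6],"jaw":45},{"twist":[0,0,0],"travel":[0,-4,-6],"jaw":45}]'
python3 - <<'E'
from h import *
import cv2
state()
a=bot.camera("scene");b=bot.camera("top")
c=np.hstack([cv2.resize(a[150:340,210:360],(390,494),interpolation=2),cv2.resize(b[100:290,230:380],(390,494),interpolation=2)])
cv2.imwrite("pics/c10.png",c[:,:,::-1])
E
```

```text
t: 14.82
tcp_pos: [0.7078, -0.1028, 0.2661]
tcp_rot: [0.678, 0.641, -0.248, -0.261]
wrist_force: [-0.7, -0.8, -0.6]
width: 0.045
t 14.82 grasp [ 0.6039 -0.0971  0.1512] F [-0.7 -0.8 -0.6] w 45.0 q [-0.13  1.1   0.91  2.12 -0.05 -0.06]
```

View pics/c10.png

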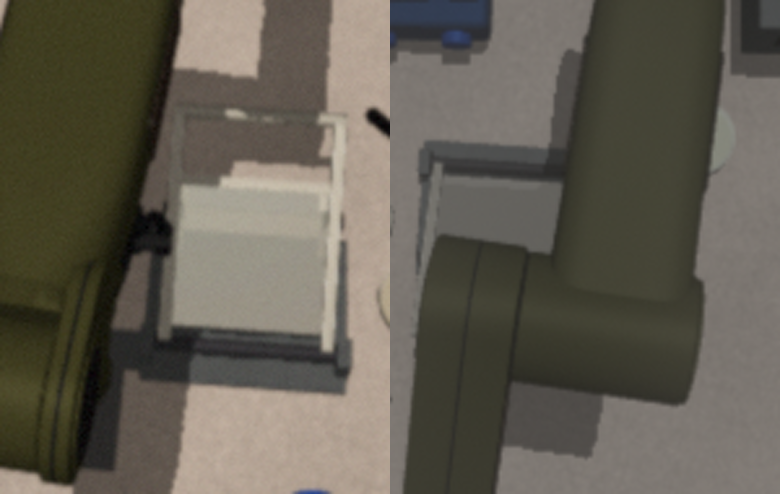

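```bash
python3 -m handwheel '[{"twist":[0,0,0],"travel":[0,-20,-22],"jaw":45},{"twist":[0,0,0],"travel":[0,-40,-45],"jaw":45},{"twist":[-0.1,0,0],"travel":[0,-67,-75],"jaw":45},{"twist":[-0.3,0,0],"travel":[0,-100,-75],"jaw":45},{"twist":[-0.5,0,0],"travel":[0,-130,-75],"jaw":45},{"twist":[-0.7,0,0],"travel":[0,-170,-65],"jaw":45},{"twist":[-0.7,0,0],"travel":[0,-200,-55],"jaw":45},{"twist":[-0.7,0,0],"travel":[0,-230,-40],"jaw":45},{"twist":[-0.7,0,0],"travel":[0,-230,-40],"jaw":45}]'
python3 - <<'E'
from h import *
import cv2
state();F=leg(2.565,.13);print(proj("scene",F),proj("top",F))
a=bot.camera("scene");b=bot.camera("top")
c=np.hstack([cv2.resize(a[150:340,210:360],(390,494),interpolation=2),cv2.resize(b[100:290,230:380],(390,494),interpolation=2)])
cv2.imwrite("pics/c11.png",c[:,:,::-1])
E
```

```text
t: 15.67
tcp_pos: [0.5526, -0.0935, 0.4522]
tcp_rot: [0.726, 0.687, -0.014, -0.014]
wrist_force: [-1.1, 0.9, -0.4]
width: 0.045
t 15.67 grasp [ 0.5465 -0.0932  0.2973] F [-1.1  0.9 -0.4] w 45.0 q [-0.17  0.33  0.08  1.36 -0.   -0.11]
[244.5195213  288.38395149] [319.3379717  149.52268489]
```

View pics/c11.png

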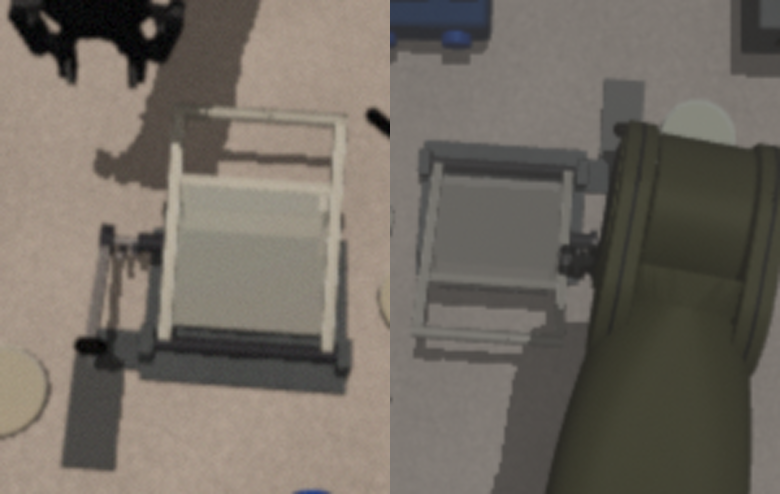

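The kickstand has swung out to the back: foot at scene (244.6,282.7), predicted (244.5,288.4) for fully out. The 5.7 px difference needs a closer look.

Run:
```python
from h import *
import cv2
a=bot.camera("scene");x,y=225,180
c=cv2.resize(a[y:y+120,x:x+140],None,fx=5,fy=5,interpolation=2)[:,:,::-1].copy()
c=cv2.convertScaleAbs(c,alpha=1.5,beta=10)
def dot(X,col,t):
    u=proj("scene",X); q=((u-[x,y]+.5)*5).astype(int); cv2.circle(c,tuple(map(int,q)),4,col,1); print(t,u.round(1))
dot(W(P,fr(1.1,-.14,.095)),(0,0,255),"hub")
for f in(2.2,2.3,2.4,2.5,2.565): dot(leg(f,.13),(0,255,0),f)
dot(W(P,fr(1.1,-.078,.225)),(255,0,0),"bar");dot(W(P,fr(1.1,.078,.225)),(255,0,0),"bar+")
cv2.imwrite("pics/s12.png",c)
```

```text
hub [250.3 242.1]
2.2 [244.  275.6]
2.3 [244.  279.7]
2.4 [244.2 283.4]
2.5 [244.4 286.6]
2.565 [244.5 288.4]
bar [278.1 192.3]
bar+ [339.8 196. ]
```

View pics/s12.png

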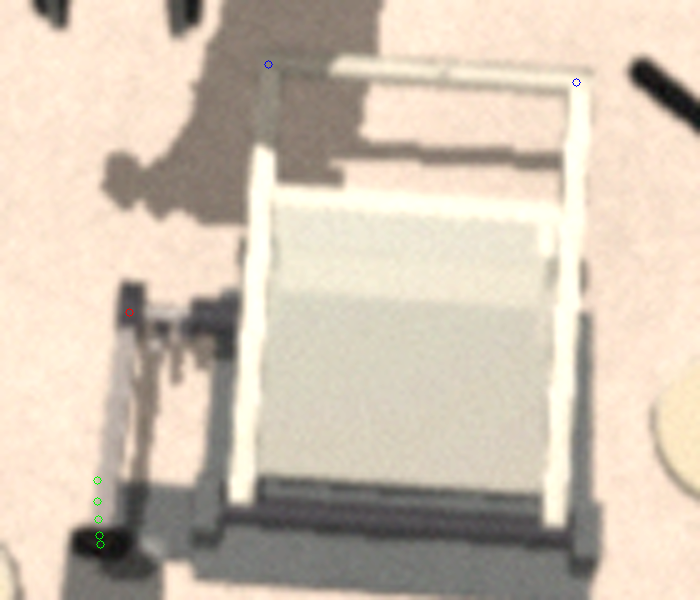

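The foot lies at crop (100,542), which matches the 2.55–2.565 markers, so the kickstand is fully out. Now back to the bar.

Run:
```python
from h import *
print(delta(W(P,fr(1.1,0,.225))+[0,0,.09],Rdown()))
```

```text
([138.2, -86.3, 79.3], [-0.028, 0.029, 1.564])
```

```bash
python3 -m handwheel '[{"twist":[-0.015,0.015,1.55],"travel":[138,-86,70],"jaw":45},{"twist":[-0.028,0.029,1.564],"travel":[138,-86,78],"jaw":45},{"twist":[-0.028,0.029,1.564],"travel":[138,-86,78],"jaw":45},{"twist":[-0.028,0.029,1.564],"travel":[138,-86,78],"jaw":45},{"twist":[-0.028,0.029,1.564],"travel":[138,-86,78],"jaw":45},{"twist":[-0.028,0.029,1.564],"travel":[138,-86,78],"jaw":45},{"twist":[-0.028,0.029,1.564],"travel":[138,-86,78],"jaw":45},{"twist":[-0.028,0.029,1.564],"travel":[138,-86,78],"jaw":45},{"twist":[-0.028,0.029,1.564],"travel":[138,-86,78],"jaw":45},{"twist":[-0.028,0.029,1.564],"travel":[138,-86,78],"jaw":45}]'; python3 -c "
from h import *
state();print(delta(W(P,fr(1.1,0,.225))+[0,0,.09],Rdown()))"
```

```text
t: 16.65
tcp_pos: [0.4869, 0.0484, 0.3745]
tcp_rot: [0.991, 0.133, -0.004, -0.003]
wrist_force: [0.9, 1.4, 0.7]
width: 0.0451
t 16.65 grasp [0.4855 0.0491 0.2195] F [0.9 1.4 0.7] w 45.1 q [ 0.1   0.22 -0.28  1.09  0.01  1.4 ]
([-4.7, -1.0, -0.6], [-0.006, 0.008, 0.316])
```

```bash
python3 -m handwheel '[{"twist":[-0.006,0.008,0.32],"travel":[-3,-1,0],"jaw":45},{"twist":[-0.006,0.008,0.32],"travel":[-3,-1,0],"jaw":45},{"twist":[-0.006,0.008,0.32],"travel":[-3,-1,0],"jaw":45},{"twist":[-0.006,0.008,0.32],"travel":[-3,-1,0],"jaw":45}]';  python3 - <<'E'
from h import *
import cv2
state();print(delta(W(P,fr(1.1,0,.225)),Rdown()))
a=bot.camera("top");cv2.imwrite("pics/t13.png",cv2.resize(a[130:260,220:370],None,fx=5,fy=5,interpolation=2)[:,:,::-1])
a=bot.camera("scene");cv2.imwrite("pics/s13.png",cv2.resize(a[150:290,220:380],None,fx=5,fy=5,interpolation=2)[:,:,::-1])
E
```

```text
t: 16.98
tcp_pos: [0.4835, 0.0484, 0.3746]
tcp_rot: [1.0, -0.024, -0.0, 0.0]
wrist_force: [-0.2, 0.2, -0.1]
width: 0.045
t 16.98 grasp [0.4834 0.0483 0.2196] F [-0.2  0.2 -0.1] w 45.0 q [ 0.1   0.21 -0.29  1.07 -0.    1.72]
([-1.3, 0.4, 89.5], [0.0, 0.0, 0.001])
```

View pics/s13.png

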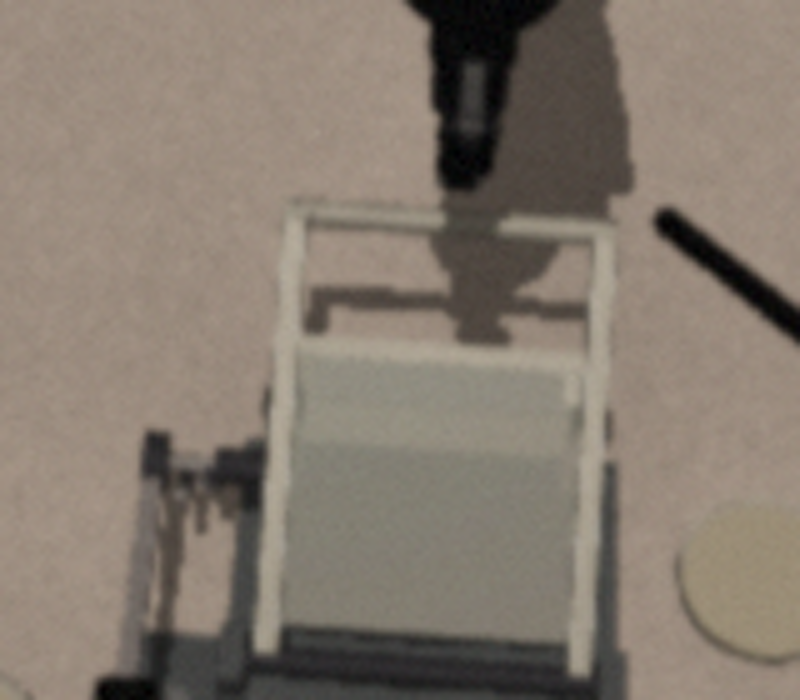

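The fingers are centred over the bar at (465,180). I'll go down and grip.

```bash
python3 -m handwheel '[{"twist":[0,0,0],"travel":[-1,0,40],"jaw":45},{"twist":[0,0,0],"travel":[-1,0,70],"jaw":45},{"twist":[0,0,0],"travel":[-1,0,90],"jaw":45},{"twist":[0,0,0],"travel":[-1,0,90],"jaw":4},{"twist":[0,0,0],"travel":[-1,0,90],"jaw":4},{"twist":[0,0,0],"travel":[-1,0,90],"jaw":4},{"twist":[0,0,0],"travel":[-1,0,90],"jaw":4},{"twist":[0,0,0],"travel":[-1,0,90],"jaw":4},{"twist":[0,0,0],"travel":[-1,0,90],"jaw":4}]' 50
python3 - <<'E'
from h import *
state();b=fr(1.1,0,.225)
for t in list(np.arange(1.0,-.01,-.1))+[-.02]: d=(fr(t,0,.225)-b)*1000;print(round(t,2),d.round(1)[[0,2]])
E
```

```text
t: 17.83
tcp_pos: [0.4821, 0.0479, 0.2869]
tcp_rot: [1.0, -0.023, 0.004, 0.0]
wrist_force: [5.1, -0.6, -8.5]
width: 0.0121
t 17.83 grasp [0.4832 0.0478 0.132 ] F [ 5.1 -0.6 -8.5] w 12.1 q [ 0.1   0.27 -0.45  0.84 -0.    1.72]
1.0 [11.2 19.5]
0.9 [24.3 37.8]
0.8 [39.1 54.7]
0.7 [55.6 70. ]
0.6 [73.5 83.6]
0.5 [92.7 95.4]
0.4 [112.9 105.2]
0.3 [134.  112.9]
0.2 [155.8 118.5]
0.1 [178.1 121.8]
0.0 [200.5 122.9]
-0.02 [205.  122.9]
```

```bash
python3 -m handwheel '[{"twist":[0,0,0],"travel":[5,0,-10],"jaw":4},{"twist":[0,0,0],"travel":[11,0,-19.5],"jaw":4},{"twist":[0,0,0],"travel":[24.3,0,-37.8],"jaw":4},{"twist":[0,0,0],"travel":[39,0,-54.7],"jaw":4},{"twist":[0,0,0],"travel":[55.6,0,-70],"jaw":4},{"twist":[0,0,0],"travel":[73.5,0,-83.6],"jaw":4},{"twist":[0,0,0],"travel":[92.7,0,-95.4],"jaw":4},{"twist":[0,0,0],"travel":[113,0,-105],"jaw":4},{"twist":[0,0,0],"travel":[113,0,-105],"jaw":4}]'
python3 - <<'E'
from h import *
import cv2
state();print(W(P,fr(.4,0,.225)))
a=bot.camera("scene");cv2.imwrite("pics/s14.png",cv2.resize(a[150:300,210:370],None,fx=4,fy=4,interpolation=2)[:,:,::-1])
E
```

```text
t: 18.58
tcp_pos: [0.5951, 0.0421, 0.3953]
tcp_rot: [1.0, -0.024, 0.004, 0.0]
wrist_force: [-3.3, -1.8, 6.6]
width: 0.012
t 18.58 grasp [0.5963 0.0419 0.2403] F [-3.3 -1.8  6.6] w 12.0 q [ 0.07  0.38  0.02  1.2  -0.    1.69]
[0.59488433 0.04255661 0.23523872]
```

View pics/s14.png

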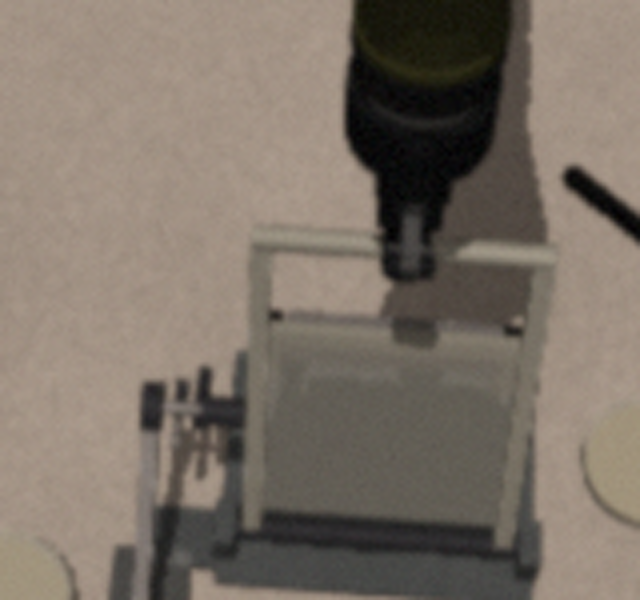

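The frame is on its way up with the leg still out. I'll go on to upright, slowing near the end.

```bash
python3 -m handwheel '[{"twist":[0,0,0],"travel":[10,0,-4],"jaw":4},{"twist":[0,0,0],"travel":[21,0,-7.7],"jaw":4},{"twist":[0,0,0],"travel":[32,0,-10.5],"jaw":4},{"twist":[0,0,0],"travel":[43,0,-13.3],"jaw":4},{"twist":[0,0,0],"travel":[54,0,-15.2],"jaw":4},{"twist":[0,0,0],"travel":[65,0,-16.6],"jaw":4},{"twist":[0,0,0],"travel":[73,0,-17.2],"jaw":4},{"twist":[0,0,0],"travel":[80,0,-17.5],"jaw":4},{"twist":[0,0,0],"travel":[84,0,-17.7],"jaw":4},{"twist":[0,0,0],"travel":[84,0,-17.7],"jaw":4}]'
python3 - <<'E'
from h import *
state();print(W(P,fr(0,0,.225)))
E
```

```text
t: 19.47
tcp_pos: [0.6768, 0.0379, 0.4114]
tcp_rot: [1.0, -0.024, 0.003, 0.001]
wrist_force: [-0.9, -2.4, 6.2]
width: 0.0122
t 19.47 grasp [0.6776 0.0376 0.2564] F [-0.9 -2.4  6.2] w 12.2 q [ 0.06  0.53  0.3   1.34 -0.    1.67]
[0.6824 0.0383 0.253 ]
```

```bash
for i in 1; do python3 -m handwheel '[{"twist":[0,0,0],"travel":[2,0,0],"jaw":4},{"twist":[0,0,0],"travel":[4,0,0],"jaw":4},{"twist":[0,0,0],"travel":[4,0,0],"jaw":4}]'; python3 -m handwheel '[{"twist":[0,0,0],"travel":[2,0,0],"jaw":4},{"twist":[0,0,0],"travel":[4,0,0],"jaw":4},{"twist":[0,0,0],"travel":[4,0,0],"jaw":4}]'; done
```

```text
t: 19.72
tcp_pos: [0.68, 0.0377, 0.4115]
tcp_rot: [1.0, -0.024, 0.002, 0.001]
wrist_force: [-2.2, -3.4, 6.7]
width: 0.0119
t: 19.97
tcp_pos: [0.6834, 0.0376, 0.4114]
tcp_rot: [1.0, -0.024, 0.001, 0.001]
wrist_force: [-3.8, -3.6, 6.6]
width: 0.012
```

```bash
python3 -m handwheel '[{"twist":[0,0,0],"travel":[2,0,0],"jaw":4},{"twist":[0,0,0],"travel":[4,0,0],"jaw":4},{"twist":[0,0,0],"travel":[4,0,0],"jaw":4}]'; python3 -m handwheel '[{"twist":[0,0,0],"travel":[2,0,0],"jaw":4},{"twist":[0,0,0],"travel":[4,0,0],"jaw":4},{"twist":[0,0,0],"travel":[4,0,0],"jaw":4}]'
```

```text
t: 20.22
tcp_pos: [0.6859, 0.0374, 0.4115]
tcp_rot: [1.0, -0.024, -0.001, 0.001]
wrist_force: [-8.8, -2.3, 10.2]
width: 0.0119
t: 20.47
tcp_pos: [0.6882, 0.0374, 0.4114]
tcp_rot: [1.0, -0.023, -0.003, 0.001]
wrist_force: [-14.4, -2.8, 11.5]
width: 0.0121
```

Run:
```python
from h import *
import cv2
state()
a=bot.camera("scene");x,y=220,170
c=cv2.resize(a[y:y+150,x:x+150],None,fx=4,fy=4,interpolation=2)[:,:,::-1].copy()
c=cv2.convertScaleAbs(c,alpha=1.5,beta=10)
def dot(X,col):
    q=((proj("scene",X)-[x,y]+.5)*4).astype(int); cv2.circle(c,tuple(map(int,q)),4,col,1)
dot(leg(2.565,.13,0.),(0,255,0));dot(leg(0,0,0.),(0,0,255));dot(W(P,fr(0,-.078,.225)),(255,0,0));dot(W(P,fr(0,.078,.225)),(255,0,0))
dot(W(P,fr(.06,-.078,.225)),(255,0,255))
cv2.imwrite("pics/s15.png",c)
```

```text
t 20.47 grasp [0.6872 0.0372 0.2564] F [-14.4  -2.8  11.5] w 12.1 q [ 0.05  0.56  0.35  1.37 -0.    1.67]
```

View pics/s15.png

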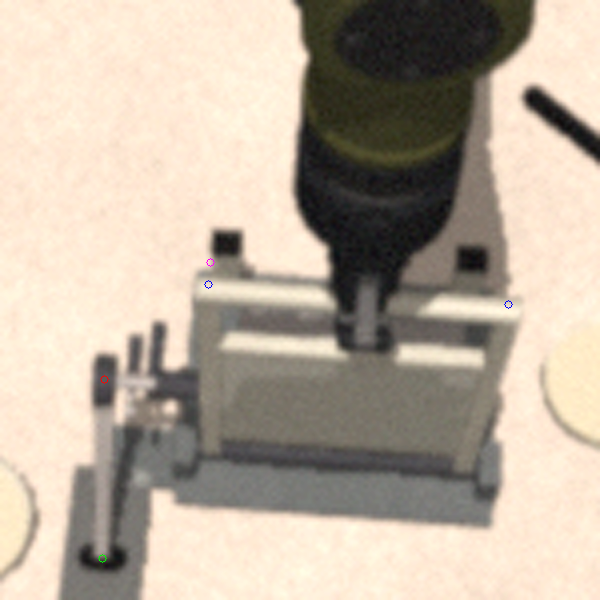

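The frame stands upright. The bar is at crop row ≈291, close to the tilt 0 marker, and the foot is on the landing plate at (102,557), right on its predicted marker. I'll hold briefly, check the forces and the bystanders, then hand in.

```bash
python3 -m handwheel '[{"twist":[0,0,0],"travel":[0,0,0],"jaw":4},{"twist":[0,0,0],"travel":[0,0,0],"jaw":4},{"twist":[0,0,0],"travel":[0,0,0],"jaw":4},{"twist":[0,0,0],"travel":[0,0,0],"jaw":4},{"twist":[0,0,0],"travel":[0,0,0],"jaw":4},{"twist":[0,0,0],"travel":[0,0,0],"jaw":4},{"twist":[0,0,0],"travel":[0,0,0],"jaw":4},{"twist":[0,0,0],"travel":[0,0,0],"jaw":4},{"twist":[0,0,0],"travel":[0,0,0],"jaw":4},{"twist":[0,0,0],"travel":[0,0,0],"jaw":4}]'
python3 - <<'E'
from h import *
import cv2
state();a=bot.camera("scene");cv2.imwrite("pics/s16.png",a[:,:,::-1])
d=cv2.absdiff(a[:,:,::-1],cv2.imread("pics/scene0.png")).max(2)
for n,(u,v) in dict(a=(373,266),b=(210,300),c=(398,190),box=(455,240),timer=(122,222),wash=(155,192),marker=(369,206)).items(): print(n,(d[v-25:v+25,u-25:u+25]>40).sum())
E
```

```text
t: 21.35
tcp_pos: [0.688, 0.0374, 0.4114]
tcp_rot: [1.0, -0.023, -0.003, 0.001]
wrist_force: [-14.0, -2.5, 12.0]
width: 0.0119
t 21.35 grasp [0.6871 0.0372 0.2564] F [-14.   -2.5  12. ] w 11.9 q [ 0.05  0.56  0.35  1.37 -0.    1.67]
a 10
b 0
c 0
box 0
timer 0
wash 0
marker 37
```

View pics/s16.png

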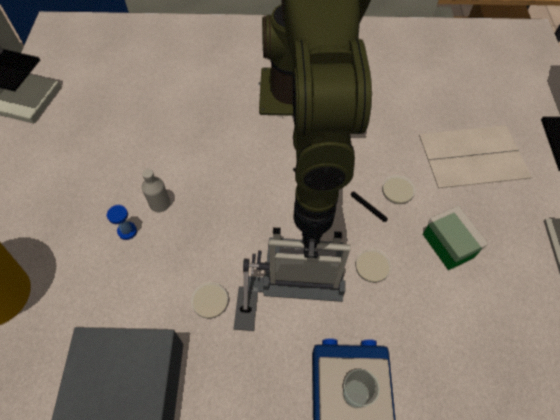

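All the bystanders are where they started: the marker still runs (351,193)–(386,219), and its changed pixels are the arm's shadow. The push is steady at 14 N.

```bash
python3 -c "
from plant import bot
print(bot.sign_off())"
```

```text
the job is handed in; nothing more can be done
None
```

The shield is set up and handed in at about 21.4 s of the 72 s allowed: the frame is upright on its kickstand, and the gripper is still holding the top bar and pushing it back. No verdict came back.

- **Lowering:** I gripped the top bar and lowered the frame onto its rests, where they pressed back with 38 N.
- **Kickstand:** My first two tries, gripping the rubber foot, slipped and the leg sprang back to folded. I then gripped the steel bar and carried it over centre. It snapped out, and its foot lined up with the predicted fully-out position.
- **Raising:** I gripped the top bar again and raised the frame until the kickstand stood on its landing plate.

**Last checks:**
- The gripper was pushing back with a steady 14 N over 0.8 s and still holding the bar, reading 11.9 mm on the 14 mm bar.
- The picture showed the foot on the landing plate, on its predicted mark.
- The bar was about 2 pixels (4–5 mm) behind the exact upright mark. That suggests a tilt of about -0.02 rad, inside the allowed -0.08 to 0.06.
- The bystanders looked unmoved. The few changed pixels near the marker were the arm's shadow, and there were 10 near `dish_a` I did not look into.

I could not measure the tilt, the flip or the load on the landing plate directly; those rest on the pictures and the wrist force.

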